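# Lock the counting scale with its transit pin

### The arm

A 6-joint arm with a two-finger parallel gripper is mounted at the origin on the work surface. World frame = base frame: x ahead of the robot, y to its left, z up, the work surface at z = 0. Lengths are in m, angles in degrees, forces in N, time in s.
With the tool pointing down it reaches from about 0.275 to 0.725 m from the base axis. Payload 5.6 kg.
Tool frame: the origin (TCP) lies midway between the tips of the shut fingers; the grasp point (between the pads) lies 19 mm behind it; z points along the fingers, y is the direction in which the jaws open and shut (so a half turn about z gives the same grasp; the last joint's range is limited). The gripper opens to 85 mm and grips with 20 to 120 N. Pads are 22 mm wide; open, the fingers measure 114 mm over their backs; the gripper's body (76 mm by 85 mm) begins 54 mm behind the grasp point. The pads swing forward as they close: fully open they stand 13 mm farther back than shut.
Start: joints at [84.832, 14.616, 6.199, 0, -81.583, -16.306], TCP at [0.201, 0.512, 0.231] pointing down, gripper open.
Joint ranges: [-168.99, 168.99], [-69.2, 112.95], [-62.41, 85.93], [-164.36, 98.24], [-168.68, -3.75], [-174.98, 174.98]. Speed limits (degrees/s): [147.25, 147.25, 180, 180, 180, 180].

### API

Orientations are given as a 3x3 rotation matrix whose columns are the frame's x, y, z axes.
In Python, from rig import manip gives the robot as it stands. The module is installed in compiled form; this text tells all that it offers.
- The arm moves only by the tool drive_tool, never from a script. Its argument "rows" is a list that holds one entry, the list of rows, each a list of 5 numbers: the shift along the tool's x, y, z in mm, then the turn about the tool's z in rad, then the gripper command: -1 is shut, 1 is fully open, values between are in proportion. A call has exactly 5 rows; each row shifts and turns the commanded pose from where the row before left it, along the tool's axes as they then stand; what a row does not reach is not made up. A row lasts 1/8 s, in which the tool goes at most 62.5 mm and 10.7 degrees, less where a joint would pass 70% of its speed; a pose out of reach is approached as far as the arm can. A call is refused whole if a number of a shift passes 62.5 or a number of a turn 0.188, either way. A call with a gripper value outside its range is refused whole. The fingers move at their own pace and stop on an object; "grip_force" is the grip in N (left out, the last holds). Time passes only in rows, so rows that do not move let the fingers close, or fill a call up. It gives the time, the measured TCP pose, the force and the opening at its end, in the units of the state.
- manip.get_obs(): the state, without advancing time (a new reading comes with each control period).
- manip.camera(name): name is "scene" or "top"; returns a dict with "image" (420x560x3 uint8, red, green, blue), "fovy" (degrees; the focal length in pixels is half the picture's height over the tangent of half this angle, whatever the lens; pixels are square), "cx", "cy" (the principal point, pixels), "extrinsics" (4x4, takes a point from world to camera coordinates). Camera axes: x right, y down, z forward; pixel columns grow to the right and rows downward; lengths in m; the calibration is good to about 2 mm. A picture is of the moment at which its call begins. There is no depth.
- manip.close_job(): hands the job in, once; it reports no verdict.
Trained networks look in a picture, given as the dict that the camera call returned (one of the last four; its "shot" number tells which), for a name from the list of things; names that differ only in an ending like _2 or _b are one class to them, and where a whole thing is asked for, a point or a joint stands for the part that bears it (a point fixed in the world has none). Each returns a list of dicts, best first, with "conf" (0 to 1); they miss things now and then, are a little off and sometimes report something else, mostly with a low value. They report only what shows in the picture. A call takes as long as a camera call. They do not tell look-alikes from the thing itself.
- manip.boxes_of(label, picture): "rect" ([centre column, centre row, width, height] in pixels, round what is visible of it).
The state is a dict: "time": time; "qpos": joint angles; "qvel": joint speeds; "tau": joint torques, N m; "position": TCP position; "eef_rot": TCP orientation; "contact_force": force on the tool from outside, world axes, zero at the start; "wrist_torque": the same for the moment, N m; "opening": opening from 0.0 (shut) to 1.0 (fully open).
Only numpy, scipy, OpenCV 4.12 (cv2) and the standard library are available. Lean on these libraries where they do the work, as an engineer would, in place of code of your own. Each camera call takes 0.05 s, during which the arm holds its last target. There are 200 camera calls.

### The job

Lock the parts-counting scale for moving: draw the transit pin out of its holder and find the hidden shuttered socket by feel, sliding the tip gently over the bare cover plate until it drops in; the load cell underneath takes no more than about 25 N. Push the pin fully home so that its collar sits flush on the cover, let go of it standing upright, and leave the other things on the bench where they are.

Things in the scene. Friction and masses are not known exactly. Their poses are not given: they have to be found in the camera images.
- pin_center (a point): Transit pin, about 120 g, loose, upright in the holder. The point is the centre of its black grip block, 36 (x) x 22 (y, grip across this) x 48 mm (z, up). Below it a steel collar, 34 mm across, 5 mm thick, its underside 29 mm below this point, then a round steel tip, 14 mm in diameter, 15 mm long, with a 1 mm chamfer; its flat end is 44 mm below this point.
- holder: Fixed aluminium block 75 x 75 x 35 mm with one round hole, about 18 mm wide and 25 mm deep, in the middle of its top, in which the pin stands with its collar on the top face. Origin: centre of its underside.
- scale: Fixed bench counting scale: grey housing 60 mm high with a lower black keypad (46 mm) on its -x side; 260 mm wide in y, from 176 mm behind (-x) to 85 mm ahead (+x) of the origin. In its top a square window, 110 x 110 mm along its x and y, shows the bare grey steel cover plate, 4 mm below the rim. Origin: on the bench under the window's centre, z up.
- window (a point): Centre of the window, on the flat, rigid, slippery cover plate's surface, 56 mm above the bench; axes as the scale's. One square socket, 20 x 20 mm along x and y and 18 mm deep, is hidden in the cover by a flush shutter of the same steel that cannot be seen; the socket's centre lies anywhere within 20 mm in x and 20 mm in y of this point.
- shutter (a joint): How far the shutter has been pushed down into the socket, m: 0 = flush with the cover, 0.018 = bottom. It gives way at about 2.5 N of push, has no spring and stays where it was pushed; about 0.015 when the pin is fully home.
- small_carton: Loose kraft carton 120 x 90 x 70 mm, a bystander. Origin: centre of its underside.
- flat_carton: Loose kraft carton 140 x 90 x 50 mm, a bystander. Origin: centre of its underside.
- tape_roll: Loose roll of brown tape 100 mm across, 48 mm high, a bystander. Origin: centre of its underside.
- screwdriver: Loose screwdriver lying flat, a bystander.
- bracket: Loose zinc angle bracket, 100 x 40 mm foot with a 50 mm upright, a bystander. Origin: centre of the foot's underside.
- wrench: Loose wrench lying flat, a bystander.
Things that resemble listed ones, but are neither listed nor needed, are in the scene too. Of the things shaped like the part that bears pin_center, the black one is meant. What is shaped like the holder but orange is not meant.

How it is judged (in metres and radians):
On the way, in this order (a step that is already met when the one before it is completed fails the run):
1. the pin is drawn out of its holder (z of pin_center in the frame of holder above 0.083 m), for 0.2 s.
2. the pin's tip has dropped into the socket and pushed the shutter down (value of joint shutter above 0.005 m and z of pin_center in the frame of scale below 0.095 m), for 0.1 s.
At the end, for the whole second after the job is handed in: The pin stands released and at rest in the socket, its collar within 3 mm of lying on the cover (grip centre less than 88 mm above the scale's underside), the shutter pushed down more than 12 mm, and the pin upright within 0.1 rad (value of joint shutter above 0.012 m and z of pin_center in the frame of scale below 0.088 m and angle between pin_center's own z axis and vertical below 0.1 rad and linear speed of pin below 0.02 m/s); the robot touches nothing.
It fails at once if more than 40 N on the scale (a brief knock included) (contact force between anything else and scale above 40 N).
It fails at once if a bystander is moved more than 30 mm (distance of any of small_carton, flat_carton, tape_roll, screwdriver, bracket, wrench from where it was at the start of the episode above 0.03 m).
It also fails if it takes over 72 s, if anything falls off the work surface, if the arm or the gripper's body presses on something with over 40 N, if the wrist force passes 120 N, or if a joint passes its speed limit or range.

## Working session

There is one attempt and no reset: what is moved stays moved. The work goes in short steps, Python scripts to look and compute and a tool call to move; the robot and the scene stay as the last step left them, time stands still between calls to the robot, and variables do not carry over. Pictures are saved under pics/ and viewed, about 8 in all and at most 12, crops included, and the job is handed in when it is done.

Besides the shell and the picture viewer there is one more tool, called after "Request:" by a JSON object that holds its "name" and its "arguments". drive_tool: Moves the arm, as the interface text tells. Its arguments: {"type":"object","properties":{"rows":{"type":"array"},"grip_force":{"type":"number"}},"required":["rows"]}

```bash
mkdir -p pics
cat > h.py <<'E'
import numpy as np, cv2
from rig import manip
def K(c):
    f=c["image"].shape[0]/2/np.tan(np.radians(c["fovy"])/2); return f
def ray(c,u,v):
    f=K(c);E=np.array(c["extrinsics"]);R,t=E[:3,:3],E[:3,3]
    d=R.T@np.array([(u-c["cx"])/f,(v-c["cy"])/f,1]);return -R.T@t,d
def atz(c,u,v,z):
    o,d=ray(c,u,v);return o+d*(z-o[2])/d[2]
def proj(c,p):
    f=K(c);E=np.array(c["extrinsics"]);q=E[:3,:3]@np.array(p)+E[:3,3];return [f*q[0]/q[2]+c["cx"],f*q[1]/q[2]+c["cy"]]
def tri(c1,p1,c2,p2):
    o1,d1=ray(c1,*p1);o2,d2=ray(c2,*p2)
    s=np.linalg.lstsq(np.c_[d1,-d2],o2-o1,rcond=None)[0]
    a,b=o1+s[0]*d1,o2+s[1]*d2;return (a+b)/2,np.linalg.norm(a-b)
E
python3 - <<'E'
from h import *
np.set_printoptions(precision=3,suppress=True)
o=manip.get_obs();print(o)
for n in("scene","top"):
    c=manip.camera(n);cv2.imwrite(f"pics/{n}0.png",c["image"][...,::-1])
    print(n,c["fovy"],c["cx"],c["cy"],np.array(c["extrinsics"]))
    for l in("pin_center","holder","scale","window"):
        try:print(l,[(np.round(b["rect"],1),round(b["conf"],2)) for b in manip.boxes_of(l,c)])
        except Exception as e:print(l,e)
E
```

```text
{'time': 0.0, 'qpos': array([ 84.831,  14.652,   6.131,  -0.027, -81.581, -16.305]), 'qvel': array([-0.026,  0.053, -0.008, -0.016, -0.104,  0.011]), 'tau': array([ -0.   , -38.663,  23.794,   5.365,  -0.006,   0.   ]), 'position': array([0.201, 0.511, 0.23 ]), 'eef_rot': array([[ 0.931, -0.366, -0.001],
       [-0.366, -0.931, -0.002],
       [ 0.   ,  0.002, -1.   ]]), 'contact_force': array([ 0.304, -0.298, -0.525]), 'wrist_torque': array([ 0.017,  0.001, -0.006]), 'opening': 0.9989094202088571}
scene 49.756007997084986 278.1513101211826 211.17200120122612 [[ 0.836  0.549  0.001 -0.49 ]
 [ 0.427 -0.65  -0.629 -0.189]
 [-0.345  0.526 -0.777  1.513]
 [ 0.     0.     0.     1.   ]]
pin_center [(array([321.6, 138.5,   9.6,  19.6]), 0.75), (array([274.1, 159.2,  12.5,  16.6]), 0.5), (array([311.7, 152.1,  14. ,  17.8]), 0.47), (array([263.5, 208.1,   9. ,   8.5]), 0.38)]
holder [(array([285.4, 139.2,  29.1,  27.7]), 0.93), (array([309.1, 163.6,  30.1,  30.1]), 0.78)]
scale [(array([250.2, 209.8, 122.9,  99.8]), 0.86), (array([311. , 150.8,  13.2,  15.3]), 0.62), (array([315.6, 296.2,  69.9,  23. ]), 0.18)]
window [(array([248.4, 210.8, 123.5,  99.8]), 0.85)]
top 51.22122210936839 281.25048523767686 218.6694880531427 [[ 0.022 -1.     0.022 -0.029]
 [-0.986 -0.025 -0.165  0.594]
 [ 0.165 -0.018 -0.986  1.239]
 [ 0.     0.     0.     1.   ]]
pin_center [(array([197.6, 273.4,  13.1,  16.1]), 0.73), (array([147.5, 245.1,  14.4,  15.8]), 0.65), (array([314.9, 163.7,  27.1,  52.5]), 0.53), (array([177.9, 240.9,  16.7,  14.4]), 0.49)]
holder [(array([161.2, 284.8,  31.2,  28.9]), 0.58), (array([181.6, 241.8,  32.2,  30.1]), 0.55)]
scale [(array([237.1, 157.9,  37.1,  37.9]), 0.7)]
window [(array([271.2, 263.8, 101.6,  94.6]), 0.81)]
```

Run:
```python
import cv2,numpy as np
a=cv2.imread("pics/scene0.png");b=cv2.imread("pics/top0.png")
cv2.imwrite("pics/s1.png",cv2.resize(a[70:370,100:500],(800,600),interpolation=cv2.INTER_CUBIC))
cv2.imwrite("pics/t1.png",cv2.resize(b[100:400,80:480],(800,600),interpolation=cv2.INTER_CUBIC))
```

```text
(no output)
```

View pics/s1.png

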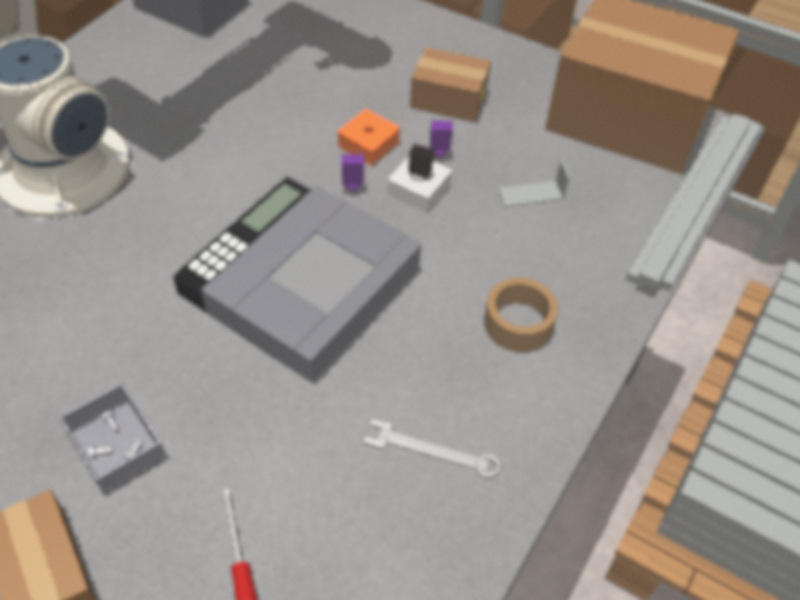

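View pics/t1.png

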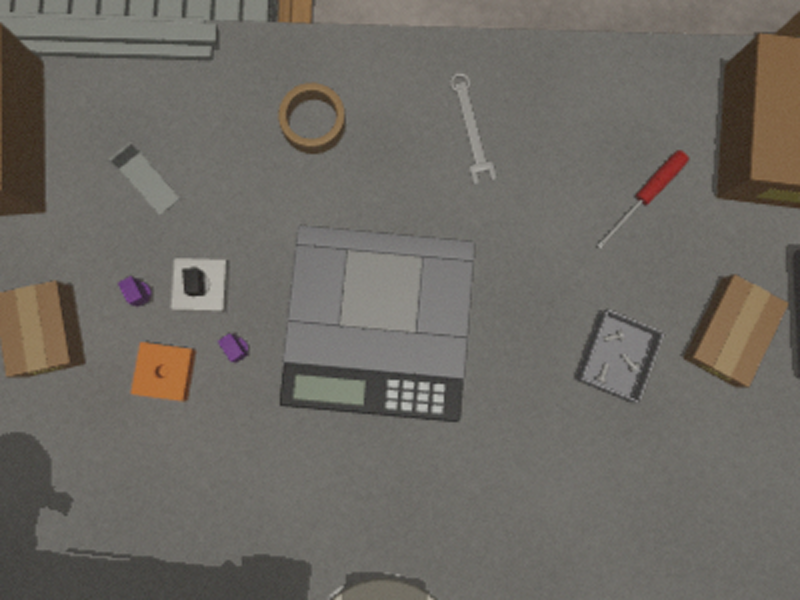

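Candidates for the pin (full-frame pixels, top view): black block (176,240) standing in the aluminium holder; purple blocks at (147,245) and (197,273); orange holder (161,286) is empty. I choose the black one in the pale holder, and check it in a close crop.

Run:
```python
from h import *
np.set_printoptions(precision=4,suppress=True)
s=manip.camera("scene");t=manip.camera("top")
def crop(c,u,v,r,n):return cv2.resize(c["image"][v-r:v+r,u-r:u+r,::-1],(n,n),interpolation=cv2.INTER_NEAREST)
# white holder & black pin masks
for n,c,(u,v) in(("s",s,(310,158)),("t",t,(180,242))):
    im=c["image"].astype(int);r=24;sub=im[v-r:v+r,u-r:u+r];g=sub.mean(2)
    for nm,m in(("dark",g<60),("white",g>165)):
        k,l,st,ce=cv2.connectedComponentsWithStats(m.astype(np.uint8))
        if k<2: print(n,nm,"none",g.min(),g.max());continue
        i=1+np.argmax(st[1:,4]);pts=np.argwhere(l==i)[:,::-1].astype(np.float32)
        print(n,nm,st[i],ce[i]+[u-r,v-r],cv2.minAreaRect(pts),"off",u-r,v-r)
# scale window/top: light patch in top
im=t["image"].astype(int).mean(2)
print("top win px", im[245,270], im[245,235], "housing vs window")
a=np.hstack([crop(s,310,158,20,400),crop(t,180,242,20,400)])
b=np.hstack([crop(s,260,205,50,400)[:200*2],crop(t,270,245,50,400)])
cv2.imwrite("pics/c1.png",a);cv2.imwrite("pics/c2.png",b)
```

```text
s dark [20 12 10 11 82] [310.0366 150.878 ] ((23.80588150024414, 16.6235294342041), (8.568753242492676, 10.412663459777832), 12.52880859375) off 286 134
s white [  7  14  34  21 317] [309.0757 158.7855] ((23.37069320678711, 22.801727294921875), (29.150033950805664, 19.30204963684082), 23.198589324951172) off 286 134
t dark [ 16  17  10  13 116] [176.4483 240.8017] ((20.5, 23.0), (12.0, 9.0), 90.0) off 156 218
t white [ 10  12  26  25 360] [180.125  242.9639] ((22.577587127685547, 23.681034088134766), (24.13475227355957, 24.78069496154785), 3.3664605617523193) off 156 218
top win px 137.33333333333334 121.0 housing vs window
```

View pics/c1.png

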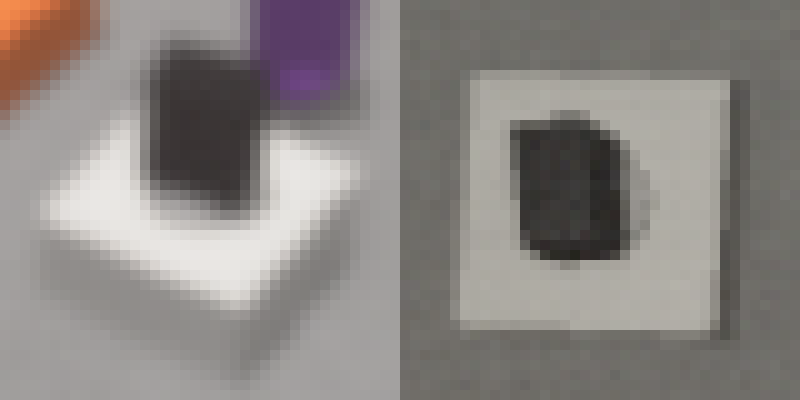

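View pics/c2.png

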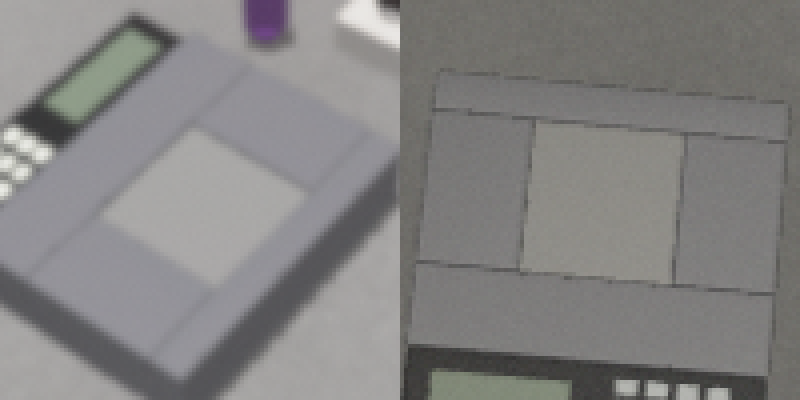

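The crops show the black block standing in the pale holder (top ≈(176,241), scene ≈(310,151)). The window corners in the top view are about (253.5,224.7), (290.8,227.7), (288,266) and (249.7,262). Next I fit the poses.

```bash
cat > loc.py <<'E'
from h import *
from scipy.optimize import minimize
np.set_printoptions(precision=4,suppress=True)
s=manip.camera("scene");t=manip.camera("top")
def box(x,y,a,sx,sy,z0,z1):
    a=np.radians(a);R=np.array([[np.cos(a),-np.sin(a)],[np.sin(a),np.cos(a)]])
    q=np.array([[i*sx/2,j*sy/2] for i,j in((1,1),(1,-1),(-1,-1),(-1,1))])@R.T+[x,y]
    return np.array([[*p,z] for z in(z0,z1) for p in q])
def mask(c,P,u,v,r,k=8):
    q=np.array([proj(c,p) for p in P]);q=(q-[u-r-.5,v-r-.5])*k
    m=np.zeros((2*r*k,2*r*k),np.uint8);cv2.fillConvexPoly(m,cv2.convexHull(np.round(q*16).astype(np.int32)),255,cv2.LINE_AA,4)
    return cv2.resize(m,(2*r,2*r),interpolation=cv2.INTER_AREA)/255.
def soft(c,u,v,r,lo,hi):
    g=c["image"][v-r:v+r,u-r:u+r].astype(float).mean(2);return np.clip((g-lo)/(hi-lo),0,1)
def fit(f,x0,st):
    b=None
    for a in (0,15,-15,8,-8):
        r=minimize(f,x0+np.array([0,0,a]),method="Nelder-Mead",options=dict(initial_simplex=np.array([x0+np.array([0,0,a])]+[x0+np.array([0,0,a])+d for d in np.diag(st)]),xatol=1e-5))
        if b is None or r.fun<b.fun:b=r
    return b
def pincost(p,cams):
    P=box(*p,.036,.022,.040,.088);return sum(((mask(c,P,u,v,14)-(1-soft(c,u,v,14,45,150 if n=="t" else 140)))**2).sum() for n,c,u,v in cams)
S=("s",s,310,151);T=("t",t,176,241)
x0=np.r_[atz(t,176.4,240.8,.075)[:2],0]
for cams in((S,),(T,),(S,T)):
    r=fit(lambda p:pincost(p,cams),x0,[.004,.004,5]);print("pin",[c[0] for c in cams],r.x,r.fun)
# holder from top: top face corners in c1 crop
hc=[(469,71),(731,80),(715,333),(457,329)]
H=np.array([atz(t,160+(a-400)/10-.5,222+b/10-.5,.035) for a,b in hc]);print("holder",H.mean(0),[np.linalg.norm(H[i]-H[i-1]) for i in range(4)])
# window: bright patch in top, fit minAreaRect at z .058
for n,c,(u,v) in(("t",t,(270,245)),("s",s,(260,210))):
    im=c["image"].astype(float);d=cv2.GaussianBlur(im[...,2]-im[...,0],(3,3),0) # blue-red: housing bluish
    sub=(d[v-40:v+40,u-40:u+40]<np.median(d[v-3:v+3,u-3:u+3])+5).astype(np.uint8)
    k,l,stt,ce=cv2.connectedComponentsWithStats(sub,connectivity=4);i=l[40,40]
    m=(l==i).astype(np.uint8);m=cv2.morphologyEx(m,cv2.MORPH_OPEN,np.ones((5,5)))
    cn=max(cv2.findContours(m,0,1)[0],key=cv2.contourArea).reshape(-1,2)+[u-40,v-40]
    W=np.array([atz(c,*p,.058)[:2]*1000 for p in cn],np.float32)
    print("win",n,stt[i],cv2.minAreaRect(W))
W=np.array([atz(t,*p,.058) for p in((253.25,224.6),(290.8,227.6),(287.8,265.8),(249.6,262.1))]);print(W.mean(0),[np.linalg.norm(W[i]-W[i-1]) for i in range(4)],np.degrees(np.arctan2(*(W[0]-W[3])[[1,0]])))
E
python3 loc.py
```

```text
pin ['s'] [ 0.5205  0.2872 27.9279] 52.85505953921409
pin ['t'] [0.5209 0.2839 9.6209] 33.49049252816595
pin ['s', 't'] [ 0.5213  0.2851 19.4492] 98.5449717623306
holder [0.5206 0.284  0.035 ] [np.float64(0.07604581777545259), np.float64(0.07701137842163297), np.float64(0.07466802075823345), np.float64(0.07501926170005012)]
win t [   0   16   80   64 2367] ((517.9293823242188, 15.770301818847656), (134.06936645507812, 122.89141845703125), 86.92639923095703)
win s [  15   16   53   41 1193] ((515.1044311523438, 16.82042694091797), (112.85838317871094, 113.95511627197266), 85.92129516601562)
[0.5154 0.0152 0.058 ] [np.float64(0.10928661535842377), np.float64(0.10968653107065786), np.float64(0.11121396722498438), np.float64(0.11015435207770279)] -3.656486579413448
```

Request:
{"name": "drive_tool", "arguments": {"rows": [[[55,14,0,-0.15,0.2],[55,14,0,-0.15,0.2],[55,14,0,-0.15,0.2],[55,14,0,-0.13,0.2],[0,0,0,0,0.2]]], "grip_force": 60}}

```text
time: 1.32
position: [0.4106, 0.4234, 0.2303]
eef_rot: [[0.98, 0.201, -0.0], [0.201, -0.98, -0.001], [-0.001, 0.001, -1.0]]
contact_force: [-0.9, 1.0, -0.2]
opening: 0.599
```

Request:
{"name": "drive_tool", "arguments": {"rows": [[[20,40,0,0,0.2],[20,40,20,0,0.2],[20,40,40,0,0.2],[20.4,37.8,40,0,0.2],[0,0,0,0,0.2]]]}}

```text
time: 1.95
position: [0.5173, 0.2837, 0.1275]
eef_rot: [[0.98, 0.2, -0.006], [0.2, -0.98, -0.004], [-0.007, 0.003, -1.0]]
contact_force: [-0.5, 0.7, 0.7]
opening: 0.604
```

Run:
```python
from h import *
np.set_printoptions(precision=4,suppress=True)
o=manip.get_obs();print(o["position"],o["contact_force"])
s=manip.camera("scene");t=manip.camera("top")
def crop(c,p,r,n):
    u,v=np.round(proj(c,p)).astype(int);k=n/(2*r)
    im=cv2.resize(c["image"][v-r:v+r,u-r:u+r,::-1],(n,n),interpolation=cv2.INTER_CUBIC)
    for q,col in((o["position"],(0,0,255)),((.521,.285,.088),(0,255,0))):
        a,b=proj(c,q);cv2.drawMarker(im,(int((a-u+r+.5)*k),int((b-v+r+.5)*k)),col,0,12,1)
    return im
p=(.521,.285,.1)
cv2.imwrite("pics/d1.png",np.hstack([crop(s,p,30,400),crop(t,p,30,400)]))
```

```text
[0.5173 0.2837 0.1275] [-0.5359  0.7022  0.7416]
```

View pics/d1.png

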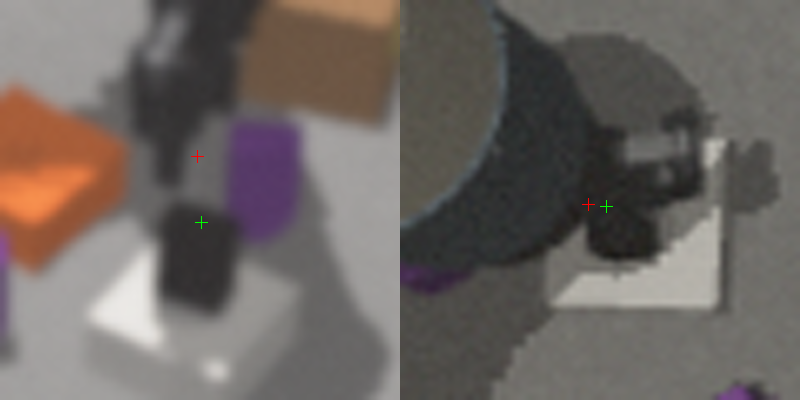

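Request:
{"name": "drive_tool", "arguments": {"rows": [[[0,0,25,0,0.2],[0,0,25,0,0.2],[0,0,20,0,0.2],[0,0,10,0,0.2],[0,0,0,0,0.2]]]}}

```text
time: 2.68
position: [0.5183, 0.2876, 0.0518]
eef_rot: [[0.979, 0.205, 0.001], [0.205, -0.979, 0.0], [0.001, -0.0, -1.0]]
contact_force: [-0.4, 0.1, 0.4]
opening: 0.605
```

Request:
{"name": "drive_tool", "arguments": {"rows": [[[2,2,5,0,0.2],[0,0,0,0,-1],[0,0,0,0,-1],[0,0,0,0,-1],[0,0,0,0,-1]]]}}

```text
time: 3.3
position: [0.5212, 0.2853, 0.0468]
eef_rot: [[0.979, 0.204, 0.001], [0.204, -0.979, 0.0], [0.001, -0.0, -1.0]]
contact_force: [-0.7, -0.0, 3.7]
opening: 0.252
```

Request:
{"name": "drive_tool", "arguments": {"rows": [[[0,0,-5,0,-1],[0,0,-20,0,-1],[0,0,-25,0,-1],[0,0,-25,0,-1],[0,0,0,0,-1]]]}}

```text
time: 3.92
position: [0.5217, 0.2859, 0.1233]
eef_rot: [[0.979, 0.204, 0.003], [0.204, -0.979, 0.003], [0.003, -0.002, -1.0]]
contact_force: [0.0, -0.8, -0.7]
opening: 0.251
```

Run:
```python
from h import *
o=manip.get_obs();print(o["position"],o["contact_force"],o["wrist_torque"],o["opening"])
s=manip.camera("scene")
u,v=np.round(proj(s,(.521,.285,.12))).astype(int)
cv2.imwrite("pics/e1.png",cv2.resize(s["image"][v-30:v+30,u-40:u+40,::-1],(800,600),interpolation=cv2.INTER_CUBIC))
p=o["position"]
for dz in(.019+.024,.019-.024,-5/1000,-25/1000): a=proj(s,p+[0,0,dz]);print(dz,(a[0]-u+40.5)*10,(a[1]-v+30.5)*10)
```

```text
[0.52168335 0.28592009 0.12326677] [ 0.00431484 -0.76648207 -0.73248926] [-0.00339154  0.00494004 -0.00863511] 0.2514823398205066
0.043 420.2315537673121 187.62098323655962
-0.005000000000000001 410.92187390874244 308.93729360964954
-0.005 410.92187390874244 308.93729360964954
-0.025 407.188592213588 357.58643812589156
```

View pics/e1.png

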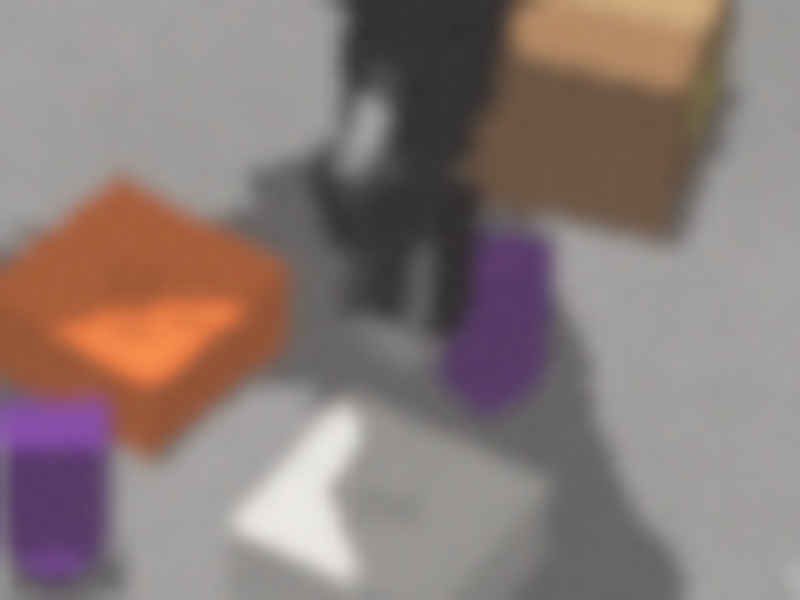

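Request:
{"name": "drive_tool", "arguments": {"rows": [[[0,0,0,0.138,-1],[0,0,0,0.138,-1],[-2,50,0,0,-1],[-2,50,0,0,-1],[-3,50,0,0,-1]]]}}

```text
time: 4.6
position: [0.5019, 0.1343, 0.1197]
eef_rot: [[0.998, -0.071, -0.003], [-0.071, -0.998, -0.001], [-0.003, 0.001, -1.0]]
contact_force: [1.5, -0.6, -2.0]
opening: 0.248
```

Request:
{"name": "drive_tool", "arguments": {"rows": [[[0,50,0,0,-1],[0,35,0,0,-1],[0,15,5,0,-1],[0,0,10,0,-1],[0,0,5,0,-1]]]}}

```text
time: 5.22
position: [0.4956, 0.0369, 0.0998]
eef_rot: [[0.998, -0.07, -0.002], [-0.07, -0.998, -0.0], [-0.002, 0.0, -1.0]]
contact_force: [0.3, -0.2, -1.3]
opening: 0.253
```

Request:
{"name": "drive_tool", "arguments": {"rows": [[[2,0,5,0,-1],[0,0,4,0,-1],[0,0,2,0,-1],[0,0,1,0,-1],[0,0,0,0,-1]]]}}

```text
time: 5.85
position: [0.4982, 0.0362, 0.0894]
eef_rot: [[0.997, -0.071, 0.0], [-0.071, -0.997, 0.0], [0.0, -0.0, -1.0]]
contact_force: [0.2, -0.6, -1.1]
opening: 0.248
```

Request:
{"name": "drive_tool", "arguments": {"rows": [[[0,0,0.7,0,-1],[0,0,0.7,0,-1],[0,0,0.7,0,-1],[0,0,0,0,-1],[0,0,0,0,-1]]]}}

```text
time: 6.48
position: [0.4981, 0.0362, 0.0872]
eef_rot: [[0.997, -0.071, 0.0], [-0.071, -0.997, -0.0], [0.0, 0.0, -1.0]]
contact_force: [0.1, -0.1, -1.0]
opening: 0.247
```

Request:
{"name": "drive_tool", "arguments": {"rows": [[[0,0,0.6,0,-1],[0,0,0.6,0,-1],[0,0,0.6,0,-1],[0,0,0.6,0,-1],[0,0,0,0,-1]]]}}

```text
time: 7.1
position: [0.4981, 0.0362, 0.0847]
eef_rot: [[0.997, -0.071, -0.0], [-0.071, -0.997, -0.0], [-0.0, 0.0, -1.0]]
contact_force: [0.2, 0.5, -1.2]
opening: 0.247
```

Request:
{"name": "drive_tool", "arguments": {"rows": [[[0,0,0.5,0,-1],[0,0,0.5,0,-1],[0,0,0.5,0,-1],[0,0,0,0,-1],[0,0,0,0,-1]]]}}

```text
time: 7.72
position: [0.4981, 0.0362, 0.0833]
eef_rot: [[0.997, -0.071, -0.0], [-0.071, -0.997, -0.0], [-0.0, 0.0, -1.0]]
contact_force: [-0.2, 0.2, -1.3]
opening: 0.256
```

Request:
{"name": "drive_tool", "arguments": {"rows": [[[0,0,0.5,0,-1],[0,0,0.5,0,-1],[0,0,0.3,0,-1],[0,0,0,0,-1],[0,0,0,0,-1]]]}}

```text
time: 8.35
position: [0.4985, 0.0362, 0.0827]
eef_rot: [[0.998, -0.07, 0.001], [-0.07, -0.998, -0.0], [0.001, -0.0, -1.0]]
contact_force: [-2.4, -0.4, 5.4]
opening: 0.252
```

Request:
{"name": "drive_tool", "arguments": {"rows": [[[0,2.5,0.1,0,-1],[0,2.5,0.1,0,-1],[0,2.4,0,0,-1],[0,0,0,0,-1],[0,0,0,0,-1]]]}}

```text
time: 8.98
position: [0.4988, 0.0289, 0.0827]
eef_rot: [[0.998, -0.07, 0.003], [-0.07, -0.998, 0.0], [0.003, -0.001, -1.0]]
contact_force: [0.5, 0.3, 6.0]
opening: 0.249
```

Request:
{"name": "drive_tool", "arguments": {"rows": [[[0,2.5,0.1,0,-1],[0,2.5,0,0,-1],[0,2.4,0,0,-1],[0,0,0,0,-1],[0,0,0,0,-1]]]}}

```text
time: 9.6
position: [0.4985, 0.0216, 0.0827]
eef_rot: [[0.998, -0.07, 0.003], [-0.07, -0.998, 0.0], [0.003, -0.001, -1.0]]
contact_force: [0.1, 1.4, 5.8]
opening: 0.252
```

Request:
{"name": "drive_tool", "arguments": {"rows": [[[0,2.5,0.1,0,-1],[0,2.5,0,0,-1],[0,2.4,0,0,-1],[0,0,0,0,-1],[0,0,0,0,-1]]]}}

```text
time: 10.22
position: [0.498, 0.0142, 0.0827]
eef_rot: [[0.998, -0.07, 0.003], [-0.07, -0.998, 0.0], [0.003, -0.001, -1.0]]
contact_force: [-0.7, 0.3, 6.4]
opening: 0.248
```

Request:
{"name": "drive_tool", "arguments": {"rows": [[[0,2.5,0.1,0,-1],[0,2.5,0,0,-1],[0,2.4,0,0,-1],[0,0,0,0,-1],[0,0,0,0,-1]]]}}

```text
time: 10.85
position: [0.4976, 0.0068, 0.0827]
eef_rot: [[0.998, -0.07, 0.004], [-0.07, -0.998, 0.0], [0.004, -0.001, -1.0]]
contact_force: [-0.0, 1.0, 6.3]
opening: 0.249
```

Request:
{"name": "drive_tool", "arguments": {"rows": [[[0,2.5,0.1,0,-1],[0,2.5,0,0,-1],[0,2.4,0,0,-1],[0,0,0,0,-1],[0,0,0,0,-1]]]}}

```text
time: 11.48
position: [0.4972, -0.0005, 0.0827]
eef_rot: [[0.998, -0.07, 0.004], [-0.07, -0.998, 0.0], [0.004, -0.001, -1.0]]
contact_force: [0.7, 1.5, 6.3]
opening: 0.252
```

Request:
{"name": "drive_tool", "arguments": {"rows": [[[2.2,0,0.1,0,-1],[2.2,0,0,0,-1],[2,0,0,0,-1],[0,0,0,0,-1],[0,0,0,0,-1]]]}}

```text
time: 12.1
position: [0.5027, -0.0015, 0.0827]
eef_rot: [[0.998, -0.07, 0.002], [-0.07, -0.998, -0.0], [0.002, 0.0, -1.0]]
contact_force: [-1.6, -0.1, 9.8]
opening: 0.251
```

Request:
{"name": "drive_tool", "arguments": {"rows": [[[0.2,-2.5,0,0,-1],[0,-2.5,0,0,-1],[0,-2.4,0,0,-1],[0,0,0,0,-1],[0,0,0,0,-1]]]}}

```text
time: 12.72
position: [0.504, 0.0056, 0.0827]
eef_rot: [[0.998, -0.07, 0.003], [-0.07, -0.998, -0.001], [0.003, 0.001, -1.0]]
contact_force: [-0.5, -0.6, 7.7]
opening: 0.25
```

Request:
{"name": "drive_tool", "arguments": {"rows": [[[0,-2.5,0,0,-1],[0,-2.5,0,0,-1],[0,-2.4,0,0,-1],[0,0,0,0,-1],[0,0,0,0,-1]]]}}

```text
time: 13.35
position: [0.5045, 0.0131, 0.0827]
eef_rot: [[0.998, -0.07, 0.003], [-0.07, -0.998, -0.001], [0.003, 0.001, -1.0]]
contact_force: [0.4, -0.8, 7.9]
opening: 0.25
```

Request:
{"name": "drive_tool", "arguments": {"rows": [[[0,-2.5,0,0,-1],[0,-2.5,0,0,-1],[0,-2.4,0,0,-1],[0,0,0,0,-1],[0,0,0,0,-1]]]}}

```text
time: 13.98
position: [0.505, 0.0205, 0.0827]
eef_rot: [[0.998, -0.07, 0.003], [-0.07, -0.998, -0.001], [0.003, 0.001, -1.0]]
contact_force: [-0.3, -1.7, 7.5]
opening: 0.255
```

Request:
{"name": "drive_tool", "arguments": {"rows": [[[0,-2.5,0,0,-1],[0,-2.5,0,0,-1],[0,-2.4,0,0,-1],[0,0,0,0,-1],[0,0,0,0,-1]]]}}

```text
time: 14.6
position: [0.5055, 0.0278, 0.0827]
eef_rot: [[0.998, -0.07, 0.003], [-0.07, -0.998, -0.001], [0.003, 0.001, -1.0]]
contact_force: [-0.5, -1.3, 8.5]
opening: 0.25
```

Request:
{"name": "drive_tool", "arguments": {"rows": [[[0,-2.5,0,0,-1],[0,-2.5,0,0,-1],[0,-2.4,0,0,-1],[0,0,0,0,-1],[0,0,0,0,-1]]]}}

```text
time: 15.22
position: [0.506, 0.0352, 0.0827]
eef_rot: [[0.998, -0.07, 0.003], [-0.07, -0.998, -0.001], [0.003, 0.001, -1.0]]
contact_force: [-0.6, -1.0, 7.5]
opening: 0.249
```

Request:
{"name": "drive_tool", "arguments": {"rows": [[[2.2,0,0,0,-1],[2.2,0,0,0,-1],[2,0,0,0,-1],[0,0,0,0,-1],[0,0,0,0,-1]]]}}

```text
time: 15.85
position: [0.5119, 0.035, 0.0826]
eef_rot: [[0.998, -0.07, 0.002], [-0.07, -0.998, -0.0], [0.002, 0.0, -1.0]]
contact_force: [-2.1, 0.4, 8.8]
opening: 0.255
```

Request:
{"name": "drive_tool", "arguments": {"rows": [[[0,2.5,0,0,-1],[0,2.5,0,0,-1],[0,2.4,0,0,-1],[0,0,0,0,-1],[0,0,0,0,-1]]]}}

```text
time: 16.48
position: [0.5123, 0.0282, 0.0827]
eef_rot: [[0.998, -0.07, 0.004], [-0.07, -0.998, 0.001], [0.004, -0.001, -1.0]]
contact_force: [0.7, 1.0, 6.7]
opening: 0.25
```

Request:
{"name": "drive_tool", "arguments": {"rows": [[[0,2.5,0,0,-1],[0,2.5,0,0,-1],[0,2.4,0,0,-1],[0,0,0,0,-1],[0,0,0,0,-1]]]}}

```text
time: 17.1
position: [0.5118, 0.0207, 0.0827]
eef_rot: [[0.998, -0.07, 0.004], [-0.07, -0.998, 0.001], [0.004, -0.001, -1.0]]
contact_force: [-0.0, 1.5, 6.2]
opening: 0.254
```

Request:
{"name": "drive_tool", "arguments": {"rows": [[[0,2.5,0,0,-1],[0,2.5,0,0,-1],[0,2.4,0,0,-1],[0,0,0,0,-1],[0,0,0,0,-1]]]}}

```text
time: 17.73
position: [0.5112, 0.0133, 0.0827]
eef_rot: [[0.998, -0.07, 0.004], [-0.07, -0.998, 0.001], [0.004, -0.001, -1.0]]
contact_force: [1.1, 1.1, 5.7]
opening: 0.25
```

Request:
{"name": "drive_tool", "arguments": {"rows": [[[0,2.5,0.1,0,-1],[0,2.5,0,0,-1],[0,2.4,0,0,-1],[0,0,0,0,-1],[0,0,0,0,-1]]]}}

```text
time: 18.35
position: [0.5108, 0.006, 0.0827]
eef_rot: [[0.998, -0.07, 0.004], [-0.07, -0.998, 0.001], [0.004, -0.001, -1.0]]
contact_force: [-0.7, 1.6, 8.1]
opening: 0.25
```

Request:
{"name": "drive_tool", "arguments": {"rows": [[[0,2.5,0,0,-1],[0,2.5,0,0,-1],[0,2.4,0,0,-1],[0,0,0,0,-1],[0,0,0,0,-1]]]}}

```text
time: 18.98
position: [0.5103, -0.0014, 0.0827]
eef_rot: [[0.998, -0.07, 0.004], [-0.07, -0.998, 0.0], [0.004, -0.001, -1.0]]
contact_force: [-0.1, 1.1, 8.2]
opening: 0.25
```

Request:
{"name": "drive_tool", "arguments": {"rows": [[[2.2,0,0,0,-1],[2.2,0,0,0,-1],[2.2,0,0,0,-1],[0,0,0,0,-1],[0,0,0,0,-1]]]}}

```text
time: 19.6
position: [0.5159, -0.0025, 0.0826]
eef_rot: [[0.998, -0.07, 0.002], [-0.07, -0.998, -0.001], [0.002, 0.0, -1.0]]
contact_force: [-1.9, -0.0, 9.8]
opening: 0.251
```

Request:
{"name": "drive_tool", "arguments": {"rows": [[[0,-2.5,0,0,-1],[0,-2.5,0,0,-1],[0,-2.4,0,0,-1],[0,0,0,0,-1],[0,0,0,0,-1]]]}}

```text
time: 20.23
position: [0.5164, 0.0052, 0.0814]
eef_rot: [[0.998, -0.071, 0.002], [-0.071, -0.998, 0.0], [0.002, -0.0, -1.0]]
contact_force: [2.5, -0.4, 2.5]
opening: 0.249
```

The tip dropped: z is 1.3 mm lower and the force fell to about the shutter's own resistance. I push gently and watch the side forces.

Request:
{"name": "drive_tool", "arguments": {"rows": [[[0.5,0,0.5,0,-1],[0.5,0,0.8,0,-1],[0,0,0.8,0,-1],[0,0,0.8,0,-1],[0,0,0,0,-1]]]}}

```text
time: 20.85
position: [0.5167, 0.0052, 0.0782]
eef_rot: [[0.997, -0.071, 0.0], [-0.071, -0.997, 0.0], [0.0, -0.0, -1.0]]
contact_force: [4.0, -0.7, 0.2]
opening: 0.253
```

Request:
{"name": "drive_tool", "arguments": {"rows": [[[0.8,0,0.5,0,-1],[0.7,0,0.8,0,-1],[0,0,0.8,0,-1],[0,0,0.8,0,-1],[0,0,0,0,-1]]]}}

```text
time: 21.48
position: [0.5176, 0.0051, 0.075]
eef_rot: [[0.997, -0.071, -0.001], [-0.071, -0.997, -0.0], [-0.001, 0.0, -1.0]]
contact_force: [0.2, 0.8, -2.1]
opening: 0.248
```

Request:
{"name": "drive_tool", "arguments": {"rows": [[[0.3,0,1.2,0,-1],[0,0,1.2,0,-1],[0,0,1.2,0,-1],[0,0,1.2,0,-1],[0,0,0,0,-1]]]}}

```text
time: 22.1
position: [0.5184, 0.0051, 0.0704]
eef_rot: [[0.997, -0.071, -0.0], [-0.071, -0.997, -0.0], [-0.0, 0.0, -1.0]]
contact_force: [0.1, 0.5, 0.0]
opening: 0.25
```

Request:
{"name": "drive_tool", "arguments": {"rows": [[[0,0,0.6,0,-1],[0,0,0.6,0,-1],[0,0,0.5,0,-1],[0,0,0,0,-1],[0,0,0,0,-1]]]}}

```text
time: 22.72
position: [0.5184, 0.005, 0.0689]
eef_rot: [[0.997, -0.071, -0.0], [-0.071, -0.997, -0.0], [-0.0, 0.0, -1.0]]
contact_force: [-0.0, -0.4, 1.1]
opening: 0.25
```

Request:
{"name": "drive_tool", "arguments": {"rows": [[[0,0,0.5,0,-1],[0,0,0.5,0,-1],[0,0,0.4,0,-1],[0,0,0,0,-1],[0,0,0,0,-1]]]}}

```text
time: 23.35
position: [0.5185, 0.0051, 0.0678]
eef_rot: [[0.998, -0.071, 0.0], [-0.071, -0.998, -0.0], [0.0, -0.0, -1.0]]
contact_force: [-1.5, -0.5, 5.3]
opening: 0.251
```

Request:
{"name": "drive_tool", "arguments": {"rows": [[[0,0,0.3,0,-1],[0,0,0,0,-1],[0,0,0,0,0.1],[0,0,0,0,0.1],[0,0,0,0,0.1]]]}}

```text
time: 23.98
position: [0.5182, 0.0051, 0.0669]
eef_rot: [[0.997, -0.071, -0.0], [-0.071, -0.997, -0.0], [-0.0, 0.0, -1.0]]
contact_force: [0.3, -0.6, 0.5]
opening: 0.552
```

Request:
{"name": "drive_tool", "arguments": {"rows": [[[0,0,-5,0,0.1],[0,0,-15,0,0.1],[0,0,-30,0,0.1],[0,0,-40,0,0.1],[0,0,-40,0,0.1]]]}}

```text
time: 24.6
position: [0.5184, 0.005, 0.1997]
eef_rot: [[0.998, -0.071, 0.001], [-0.071, -0.998, 0.0], [0.001, -0.0, -1.0]]
contact_force: [0.1, 0.0, -1.0]
opening: 0.552
```

Request:
{"name": "drive_tool", "arguments": {"rows": [[[-10,-60,0,0,0.1],[-10,-60,0,0,0.1],[-10,-60,0,0,0.1],[-10,-60,0,0,0.1],[0,0,0,0,0.1]]]}}

```text
time: 25.22
position: [0.4948, 0.2509, 0.1978]
eef_rot: [[0.998, -0.066, 0.001], [-0.066, -0.998, 0.001], [0.0, -0.001, -1.0]]
contact_force: [0.5, -0.7, 0.6]
opening: 0.555
```

Run:
```python
from h import *
o=manip.get_obs();print(o["time"],o["position"],o["contact_force"])
s=manip.camera("scene");t=manip.camera("top")
out=[]
for c in(s,t):
    r=25;u,v=np.round(proj(c,(.518,.005,.085))).astype(int)
    im=cv2.resize(c["image"][v-r:v+r,u-r:u+r,::-1],(400,400),interpolation=cv2.INTER_CUBIC)
    for dz in(.056,.061,.109):
        a,b=proj(c,(.5182,.0051,dz));cv2.drawMarker(im,(int((a-u+r+.5)*8),int((b-v+r+.5)*8)),(0,0,255),0,12,1)
    out.append(im)
full=np.hstack([s["image"],t["image"]])[...,::-1]
full=cv2.resize(full,(800,300),interpolation=cv2.INTER_AREA)
im=np.vstack([cv2.resize(np.hstack(out),(600,300)).copy()]);im=cv2.copyMakeBorder(im,0,0,100,100,0)
cv2.imwrite("pics/f1.png",np.vstack([im,full]))
```

```text
25.225 [0.49483755 0.25090791 0.19779903] [ 0.54875128 -0.71151025  0.55408428]
```

View pics/f1.png

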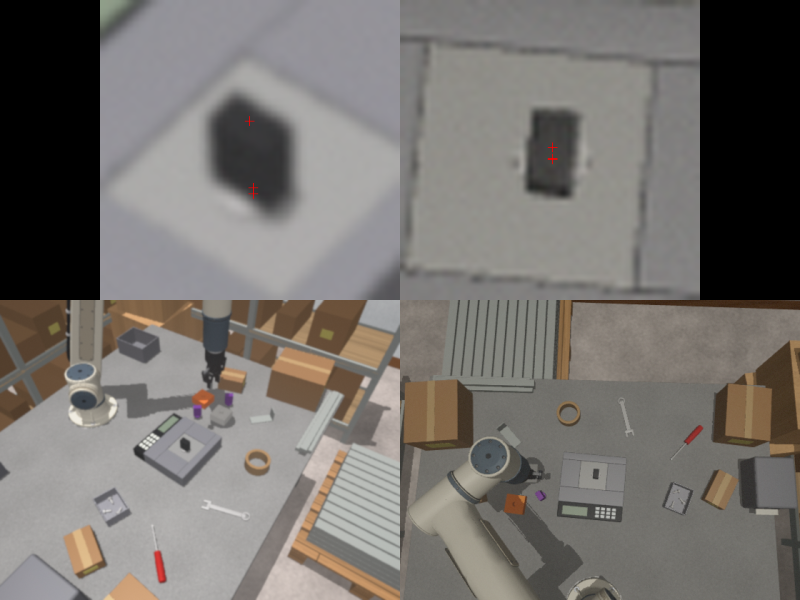

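The pin stands upright in the window (scene crop ≈(250,155), top crop ≈(552,152)). Its top-face centre sits on the marker for the seated height, the collar is on the cover, the bystanders haven't moved and the arm is clear.

Request:
{"name": "drive_tool", "arguments": {"rows": [[[0,0,0,0,0.1],[0,0,0,0,0.1],[0,0,0,0,0.1],[0,0,0,0,0.1],[0,0,0,0,0.1]]]}}

```text
time: 25.95
position: [0.4955, 0.2471, 0.1972]
eef_rot: [[0.997, -0.071, 0.0], [-0.071, -0.997, -0.0], [0.0, 0.0, -1.0]]
contact_force: [1.1, -0.9, 0.1]
opening: 0.549
```

```bash
python3 -c "
from rig import manip
print(manip.close_job())"
```

```text
the job is handed in; nothing more can be done
None
```

The transit pin is fully home in the hidden socket, standing upright and released. I handed the job in at about 26 s of the 72 s allowed; no verdict was reported.

- **Search:** I drew the black pin from the aluminium holder and slid its tip over the cover in lines about 6 mm apart, pressing with about 7–11 N. The tip dropped in with the tool near x 0.516, y 0.005 m.
- **Seating:** I eased off a small side load and pushed the pin down until the collar met the cover. The tool ended 14.9 mm below its height on the cover, and the expected full depth is 15 mm. The force there was about 6.5 N; I pressed 0.3 mm further before letting go, with no reading at that instant.
- **Last checks:** In the last pictures the pin was upright with its top at the seated height, the bystanders looked unmoved by eye, and the arm was clear. I had no direct reading of the shutter, so its depth is inferred from the tool height.
- **One disagreement:** The two cameras differed on the pin's rotation in the holder (about 10° against 28°). I gripped at about 12° and the loose pin turned to fit the pads.

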